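Inspect a chip through the loupe at the repair bench

ROBOT

A 6-joint arm with a two-finger parallel gripper is mounted at the origin on the work surface. World frame = base frame: x ahead of the robot, y to its left, z up, the work surface at z = 0. Lengths are in mm, angles in rad, forces in N, time in s.
With the tool pointing down it reaches from about 400 to 925 mm from the base axis. Payload 12.5 kg.
Tool frame: the origin (TCP) lies midway between the tips of the shut fingers; the grasp point (between the pads) lies 19 mm behind it (env.pinch_z is the z of the grasp point in the tool frame, in mm); z points along the fingers, y is the line along which they close (so a half turn about z gives the same grasp; the last joint's range is limited). The gripper opens to 95 mm and grips with 3 to 60 N. Pads are 20 mm wide; open, the fingers measure 119 mm over their backs; the gripper's body (75 mm by 180 mm) begins 59 mm behind the grasp point.
Start: joints at [-1.222, 0.491, 1.559, -0, 1.092, -0.106], TCP at [274.576, -561.476, 214.661] pointing down, gripper open.
Joint ranges: [-3.1, 3.1], [-0.84, 2.19], [0.05, 2.79], [-1.13, 4.28], [0.06, 2.93], [-2.69, 2.69]. Speed limits (rad/s): [2.22, 2.22, 2.79, 3.14, 3.14, 3.14].

INTERFACE

Orientations are given as [roll, pitch, yaw] about the fixed x, y, z axes, in that order (R = Rz(yaw) Ry(pitch) Rx(roll)).
In Python, from cell import env, eyes gives the robot as it stands.
- The arm moves only by the shell command python3 -m inch 'ROWS'. ROWS is JSON, a list of rows, each a list of 3 entries, a list of its own where there are three numbers: the shift along the tool's x, y, z in units of 60 mm (1.0 is 60 mm), then the turn about the tool's z in units of 5 degrees (1.0 is 5 degrees), then the closure, from -1 (fully open) to 1 (shut). In form: [[[tx, ty, tz], turn, claw], ...]. A call has exactly 10 rows; each row shifts and turns the commanded pose from where the row before left it, along the tool's axes as they then stand; what a row does not reach is not made up. A row lasts 1/8 s, in which the tool goes at most 62.5 mm and 10.7 degrees, less where a joint would pass 70% of its speed; a pose out of reach is approached as far as the arm can. A call is refused whole if a number of a shift passes 1 or a number of a turn 1, either way. A call with a gripper value outside its range is refused whole. The fingers move at their own pace and stop on an object; the grip force is fixed at half the most. Time passes only in rows, so rows that do not move let the fingers close, or fill a call up. It gives the time, the measured TCP pose, the force, the opening and the grip force at its end, in the units of the state.
- env.state(): the state, without advancing time (a new reading comes with each control period).
- eyes.read_camera(name): name is "scene" or "top" or "wrist"; returns a dict with "pixels" (480x640x3 uint8, red, green, blue), "fx", "fy", "cx", "cy" (pixels), "extrinsics" (4x4, takes a point from world to camera coordinates). Camera axes: x right, y down, z forward; pixel columns grow to the right and rows downward; lengths in mm; the calibration is good to about 2 mm. A picture is of the moment at which its call begins. There is no depth.
- env.job_done(): hands the job in; it is judged then, once.
Trained networks look in a picture, given as the dict that the camera call returned (one of the last four; its "shot" number tells which), for a name from the list of things; names that differ only in an ending like _2 or _b are one class to them, and where a whole thing is asked for, a point or a joint stands for the part that bears it (a point fixed in the world has none). Each returns a list of dicts, best first, with "score" (0 to 1); they miss things now and then, are a little off and sometimes report something else, mostly with a low value. They report only what shows in the picture. A call takes as long as a camera call. They do not tell look-alikes from the thing itself.
- eyes.boxes_of(name, picture): "centre" ([row, column] in pixels, amid what is visible of it).
- eyes.cut_out(name, picture): "mask" (480x640 bool, what is visible of it) and "centre" ([row, column] in pixels, amid what is visible of it).
- eyes.spot_point(name, picture): "centre" ([row, column] in pixels: a listed point, or the origin of a listed thing).
The state is a dict: "t": time; "joints": joint angles; "qvel": joint speeds; "tau": joint torques, N m; "eef_pos": TCP position; "tcp_rot": TCP orientation; "ft_force": force on the tool from outside, world axes, zero at the start; "moment": the same for the moment, N m; "opening": opening from 0.0 (shut) to 1.0 (fully open); "grip_force": force on a finger pad.
Only numpy, scipy, OpenCV 4.12 (cv2) and the standard library are available. Lean on these libraries where they do the work, as an engineer would, in place of code of your own. Each camera call takes 0.05 s, during which the arm holds its last target. There are 200 camera calls.

TASK

Slide the board carrier along its rail until it clicks into the detent at the inspection station, next to the post with the orange collar. Then pick the loupe up by its handle and hold it level and still in the air, its lens centred over the big black chip on the board and at the same height as the orange collar, without the loupe touching the board, carrier, rail or post. Finish while still holding it there: do not put it down or let go; leave the carrier in its detent, do not move the collar, and leave the other things on the bench where they lie.

Things in the scene. Friction and masses are not known exactly. Their poses are not given: they have to be found in the camera images.
- rail: Fixed aluminium slide base, 100 x 340 x 12 mm, long along its y axis; origin at the centre of its underside on the bench; z up. At each end of it is a dark end block up to 28 mm high. The board carrier rides on it, and a post stands on its +x side. Never moves.
- carrier (a joint): How far the board carrier has slid along the rail towards the rail's +y, in m, 0 to 0.19. The inspection station's detent is at 0.150: a sprung ball drops between two ridges and pulls the carrier in once it is within about 3 mm. Sliding takes about 2 N, entering or leaving the detent some 5 to 8 N; the carrier stays wherever it is left.
- push_plate (a point): Middle of the top edge of the carrier's upright blue push plate, 80 mm above the bench. The plate is 50 mm wide (rail x), 10 mm thick (rail y), stands on the carrier's -y end (deck 32 mm above the bench) and is clear on both sides above 50 mm: pinch it from above across its thickness, or push it. The carrier is 90 x 110 mm; its middle is 50 mm towards rail +y from the plate. Axes as the rail's.
- chip (a point): Centre of the top face of the big black square chip (20 x 20 x 3 mm, a white dot in one corner) on the green board fixed on the carrier; 41 mm above the bench, 55 mm towards rail +y from the push plate. The board's highest other part, a white connector, reaches 44 mm. Moves with the carrier.
- station (a point): Fixed point 41 mm above the bench over the rail's middle line, level along rail y with the post: the carrier's middle is here when it is in the detent, and the chip's centre 5 mm further towards rail +y.
- focal_mark (a point): Centre of the orange collar (28 mm across, 16 mm high) clamped on the upright steel post (10 mm across, top 210 mm above the bench) beside the inspection station, 85 mm from the rail's middle line towards rail +x. Its height, 115 to 160 mm above the bench, differs each time and is the height at which the lens must be held.
- loupe: Hand loupe lying flat on the bench: round black frame 60 mm across, 12 mm high, with a glass lens, and a straight dark wooden handle, 16 mm wide and 18 mm high, along the loupe's -x from 39 to 124 mm from the lens centre. Origin: centre of the lens frame's underside; z up through the lens when flat. About 0.09 kg, balanced some 50 mm down the handle from the lens centre.
- lens (a point): Optical centre of the loupe's lens, 6 mm above the loupe's origin. Axes as the loupe's; z is the lens axis, to be kept vertical.
- handle (a point): A good place to grip the loupe: middle of the handle's section, 61.5 mm from the lens centre along the loupe's -x and 9 mm above its underside. Axes as the loupe's.
- solder_spool: White spool of silvery solder standing on its end, 52 mm across and 34 mm high; origin at the centre of its underside. To be left alone.
- multimeter: Red and black multimeter lying flat, 140 x 72 x 34 mm, long along its x; origin at the centre of its underside. To be left alone.
- screwdriver: Screwdriver with an orange handle, 170 mm long, lying along its x. To be left alone.
Not all that is in view belongs to the job. What is meant by the loupe is not green, turquoise or yellow, and is the larger of those in its own colour.

How it is judged (in metres and radians):
On the way, in this order (a step that is already met when the one before it is completed fails the run):
1. the board carrier rests in the detent at the inspection station (value of joint carrier between 0.147 and 0.153 m and velocity of joint carrier between -0.01 and 0.01 m/s and height (world z) of lens below 0.02 m), for 0.2 s.
2. the loupe has been picked up in the fingers (height (world z) of lens above 0.04 m and contact force between loupe and the fingers above 1 N), for 0.2 s.
At the end, for the whole second after the job is handed in: Carrier in its detent (0.150 within 3 mm); loupe held in the fingers, still, touching nothing of the slide, lens within 10 mm of the chip's centre seen from above and 8 mm of the collar's centre in height, level within 8 degrees; collar not moved (5 mm) (value of joint carrier between 0.147 and 0.153 m and horizontal distance between lens and chip below 0.01 m and z of lens in the frame of focal_mark between -0.008 and 0.008 m and angle between lens's own z axis and vertical below 0.14 rad and contact force between loupe and the fingers above 1 N and contact force between loupe and rail below 0.05 N and linear speed of loupe below 0.02 m/s and angular speed of loupe below 0.2 rad/s and distance of focal_mark from where it was at the start of the episode below 0.005 m); the arm keeps its last pose, push and grip.
It fails at once if the loupe knocks the board, carrier, rail or post (contact force between loupe and rail above 1 N).
It fails at once if the solder spool is disturbed (distance of solder_spool from where it was at the start of the episode above 0.02 m).
It fails at once if the multimeter is disturbed (distance of multimeter from where it was at the start of the episode above 0.02 m).
It fails at once if the screwdriver is disturbed (distance of screwdriver from where it was at the start of the episode above 0.02 m).
It also fails if it takes over 58 s, if anything falls off the work surface, if the arm or the gripper's body presses on something with over 40 N, if the wrist force passes 120 N, or if a joint passes its speed limit or range.

## Working session

There is one attempt and no reset: what is moved stays moved. The work goes in short steps, Python scripts to look and compute and a shell command to move; the robot and the scene stay as the last step left them, time stands still between calls to the robot, and variables do not carry over. Pictures are saved under pics/ and viewed, at most 10 in all, crops included, and the job is handed in when it is done.

```bash
mkdir -p pics; ls; cat > h.py <<'E'
import numpy as np, cv2
from cell import env, eyes
def ray(p,rc):
    E=np.array(p["extrinsics"]);R=E[:3,:3];t=E[:3,3]
    d=R.T@np.array([(rc[1]-p["cx"])/p["fx"],(rc[0]-p["cy"])/p["fy"],1]);return -R.T@t,d
def atz(p,rc,z):
    o,d=ray(p,rc);return (o+d*(z-o[2])/d[2])
def tri(obs):
    A=np.zeros((3,3));b=np.zeros(3)
    for p,rc in obs:
        o,d=ray(p,rc);d=d/np.linalg.norm(d);M=np.eye(3)-np.outer(d,d);A+=M;b+=M@o
    return np.linalg.solve(A,b)
def proj(p,X):
    E=np.array(p["extrinsics"]);c=E[:3,:3]@np.array(X)+E[:3,3]
    return np.array([p["cy"]+p["fy"]*c[1]/c[2],p["cx"]+p["fx"]*c[0]/c[2]])
def save(p,n): cv2.imwrite("pics/"+n,p["pixels"][:,:,::-1])
E
cat > s.py <<'E'
from h import *
np.set_printoptions(precision=1,suppress=True)
Z=dict(push_plate=80,chip=41,station=41,lens=6,handle=9,loupe=0,rail=0,solder_spool=0,multimeter=0,screwdriver=0)
ps={n:eyes.read_camera(n) for n in("top","scene")}
for n,p in ps.items(): save(p,n+"0.png")
for k in list(Z)+["focal_mark"]:
    b={}
    for n,p in ps.items():
        r=eyes.spot_point(k,p)
        for x in r: print(k,n,round(x["score"],2),np.array(x["centre"]),atz(p,x["centre"],Z[k])[:2] if k in Z else "")
        if r:b[n]=(p,r[0]["centre"])
    if len(b)==2: print("   tri",tri(b.values()))
print(env.pinch_z, env.state())
E
python3 s.py
```

```text
pics
push_plate top 0.73 [243.1 408.1] [ 597.4 -156.9]
push_plate scene 0.55 [311.1 270.4] [ 600.6 -164.1]
   tri [ 597.3 -158.6   73.4]
chip top 0.4 [246.2 321.1] [594.5  23.7]
chip scene 0.67 [307.4 286.9] [ 598.7 -111.1]
   tri [570.7  -3.4 -61.2]
station top 0.58 [248.6 323.5] [589.3  18.5]
station scene 0.93 [265.9 319.5] [593.3  20.5]
   tri [591.2  19.7  40.5]
lens top 0.95 [221.3 224.3] [653.3 237.3]
lens top 0.88 [260.3 170.9] [567.1 354.2]
lens top 0.81 [308.8 200.6] [460.5 287.5]
lens top 0.71 [355.  163.4] [361.1 367.1]
lens top 0.65 [200.7 318.7] [698.8  27.5]
lens top 0.62 [144.8 200.1] [826.3 293. ]
lens top 0.37 [331.7 297.5] [409.8  75.4]
lens scene 0.88 [199.5 330.8] [472.  288.3]
lens scene 0.82 [173.1 311.5] [365.3 374.1]
lens scene 0.79 [229.3 390.3] [652.5 247.2]
lens scene 0.62 [197.  376.9] [568.2 354.4]
lens scene 0.57 [243.4 465.2] [820.3 280.6]
   tri [592.3 186.2 120.2]
handle top 0.8 [239.4 213.9] [612.8 259.4]
handle top 0.71 [257.8 150.8] [572.6 397.7]
handle top 0.65 [334.6 210. ] [404.7 265.8]
handle top 0.58 [370.2 138.4] [329.3 419.7]
handle top 0.5
[... 1253 characters left out ...]
[307.8 289.3] [580.  -76.8]
   tri [367.  -88.7 -12. ]
screwdriver top 0.89 [348.4 469.9] [ 371.2 -303. ]
screwdriver scene 0.73 [342.2 126.3] [ 364.2 -298.8]
   tri [ 371.2 -301.8    7.1]
focal_mark top 0.6 [199.  319.7] 
focal_mark top 0.55 [332.5 206.9] 
focal_mark scene 0.61 [235.5 359.6] 
   tri [678.5  27.8 146.9]
-18.8 {'t': 1.2, 'joints': array([-1.2,  0.5,  1.6, -0. ,  1.1, -0.1]), 'qvel': array([ 0.,  0.,  0.,  0.,  0., -0.]), 'tau': array([ -0. , -61.2, -25.8,   0.1,   0. ,  -0. ]), 'eef_pos': array([ 274.6, -561.5,  214.7]), 'tcp_rot': array([3.1, 0. , 0.5]), 'ft_force': array([ 1.1,  0.8, -0.1]), 'moment': array([ 0., -0.,  0.]), 'grip_force': 0.0, 'opening': 0.9994147340711323}
```

View pics/top0.png

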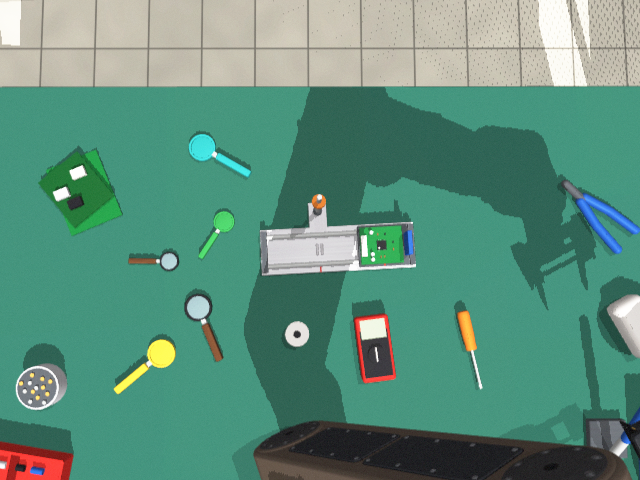

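View pics/scene0.png

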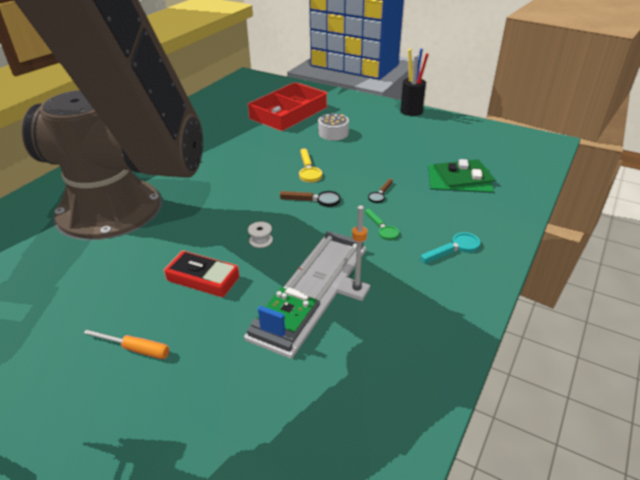

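Top view: the brown-handled black loupes are the large one at (307,198) and the small one at (261,170). The green (221,224), turquoise (147,202) and yellow (353,161) ones are excluded, so the large brown-handled one at (307,198) is the one meant. The carrier is at the rail's right end, with its plate at (243,409), and the collar is at (201,319).

```bash
cat > m.py <<'E'
from h import *
np.set_printoptions(precision=2,suppress=True)
p=eyes.read_camera("top"); s=eyes.read_camera("scene")
im=p["pixels"][235:385,110:260,::-1]; cv2.imwrite("pics/crop.png",cv2.resize(im,(600,600),interpolation=cv2.INTER_CUBIC))
r=eyes.cut_out("rail",p)[0]["mask"]
c=np.arange(275,405); rows=np.array([np.where(r[:,i])[0].max() if r[:,i].any() else -1 for i in c]); ok=rows>0
from numpy.polynomial import polynomial as P
W=np.array([atz(p,(a+.5,b),12) for a,b in zip(rows[ok],c[ok])])
f=np.polyfit(W[:,1],W[:,0],1); 
f=np.polyfit(*(lambda m:(W[m,1],W[m,0]))(abs(W[:,0]-np.polyval(f,W[:,1]))<4),1)
print("rail edge slope dx/dy",f)
for n,q in(("top",p),("scene",s)):
    for k in("push_plate","loupe","focal_mark"):
        for m in eyes.cut_out(k,q): 
            if k!="loupe" : print(n,k,round(m["score"],2),np.array(m["centre"]),m["mask"].sum())
            else:
                x,y=np.where(m["mask"]); w=np.array([atz(q,t,8) for t in zip(x,y)])[:,:2]; 
                v=cv2.fitLine(w.astype(np.float32),cv2.DIST_L2,0,.01,.01).ravel(); print(n,k,np.array(m["centre"]),"n",len(w),v, "extent",np.ptp((w-v[2:])@v[:2]))
# orange blob collar
obs=[]
for q,(r0,c0) in((p,(201,319)),(s,(235,360))):
    h=cv2.cvtColor(q["pixels"],cv2.COLOR_RGB2HSV); m=((h[...,0]>5)&(h[...,0]<20)&(h[...,1]>150)&(h[...,2]>90))
    yy,xx=np.where(m[r0-12:r0+13,c0-12:c0+13]); print(len(yy),yy.min()+r0-12,yy.max()+r0-12,xx.min()+c0-12,xx.max()+c0-12)
    rc=((yy.min()+yy.max())/2+r0-12,(xx.min()+xx.max())/2+c0-12); obs.append((q,rc))
X=tri(obs); print("collar",X,[proj(q,X)-rc for q,rc in obs])
E
python3 m.py
```

```text
rail edge slope dx/dy [ -0.05 541.52]
top push_plate 0.67 [246.  385.2] 2214
top loupe [222.5 221.5] n 505 [  0.85  -0.53 633.93 251.72] extent 116.11136287043712
top loupe [315.1 204.2] n 911 [  0.92   0.39 438.71 281.82] extent 152.86486079469242
top loupe [152.8 207. ] n 886 [  0.5    0.87 807.11 264.2 ] extent 154.7572425355331
top loupe [262.7 164.2] n 434 [  0.04   1.   566.02 375.71] extent 108.30713188931043
top loupe [357.3 153.7] n 1018 [  0.63  -0.78 348.53 392.72] extent 159.28691412985478
top focal_mark 0.43 [244.8 382.1] 2159
scene push_plate 0.65 [313.2 288. ] 2281
scene loupe [230.1 384.9] n 398 [  0.81  -0.58 634.05 245.54] extent 130.03655818038806
scene loupe [195.1 318.7] n 617 [  0.94   0.33 429.57 272.97] extent 156.54944491962345
scene loupe [174.7 307.8] n 402 [  0.63  -0.77 350.49 386.06] extent 178.3441200676261
scene loupe [248.  457.7] n 819 [  0.51   0.86 802.87 253.58] extent 161.1418523992652
scene loupe [194.3 377.7] n 260 [  0.02  -1.   568.22 370.17] extent 124.32106420378477
scene loupe [343.6 140. ] n 851 [   0.98    0.2   393.22 -297.08] extent 175.39540481224083
115 195 208 312 325
137 228 240 353 366
collar [674.94  30.98 146.69] [array([0.17, 0.1 ]), array([-0.02,  0.21])]
```

View pics/crop.png

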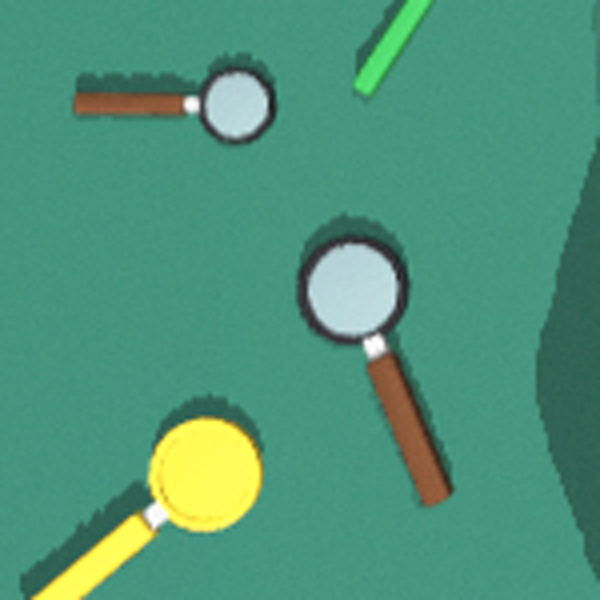

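```bash
cat > d.py <<'E'
import sys
from h import *
def go(x,y,z,yaw):
    s=env.state();e=np.array(s["eef_pos"]);psi=s["tcp_rot"][2]
    D=np.array([x,y,z])-e;c,n=np.cos(yaw),np.sin(yaw)
    print("t",s["t"],"pos",e.round(1),"rot",np.round(s["tcp_rot"],3),"turn units",round(float(np.degrees(psi-yaw)/5),3),
     "shift units (axes after turning)",np.round([(D[0]*c+D[1]*n)/60,(D[0]*n-D[1]*c)/60,-D[2]/60],3))
if __name__=="__main__": go(*map(float,sys.argv[1:5]))
E
python3 d.py 598 -157 170 0.05
```

```text
t 1.65 pos [ 274.6 -561.5  214.7] rot [ 3.141 -0.     0.455] turn units 4.639 shift units (axes after turning) [ 5.721 -6.464  0.745]
```

```bash
python3 -m inch '[[[0,0,0],0.9,-1],[[0,0,0],0.9,-1],[[0,0,0],0.9,-1],[[0,0,0],0.9,-1],[[0,0,0],1,-1],[[0.5,-0.55,0],0,-1],[[0.5,-0.55,0],0,-1],[[0.5,-0.55,0],0,-1],[[0.5,-0.55,0],0,-1],[[0.5,-0.55,0],0,-1]]'; python3 d.py 598 -157 170 0.05
```

```text
t: 2.9
eef_pos: [416.4, -387.6, 214.8]
tcp_rot: [3.141, -0.0, 0.053]
ft_force: [0.4, -0.1, 0.2]
opening: 0.998
grip_force: 0.0
t 2.9 pos [ 416.4 -387.6  214.8] rot [ 3.141 -0.     0.053] turn units 0.037 shift units (axes after turning) [ 3.216 -3.687  0.746]
```

```bash
python3 -m inch '[[[0.5,-0.5,0],0,-1],[[0.5,-0.5,0],0,-1],[[0.5,-0.5,0],0,-1],[[0.5,-0.5,0],0,-1],[[0.5,-0.5,0],0,-1],[[0.3,-0.5,0],0,-1],[[0.1,-0.3,0.3],0,-1],[[0,0,0.3],0,-1],[[0,0,0],0,-1],[[0,0,0],0,-1]]'; python3 d.py 598 -157 170 0.05
cat > w.py <<'E'
import sys
from h import *
np.set_printoptions(precision=1,suppress=True)
ps=[eyes.read_camera(n) for n in("wrist","top","scene")]
save(ps[0],sys.argv[1])
Z=dict(push_plate=80,chip=41,station=41,lens=6,handle=9)
for k in sys.argv[2:]:
    for p,n in zip(ps,("wrist","top","scene")):
        for x in eyes.spot_point(k,p)[:2]: print(k,n,round(x["score"],2),np.array(x["centre"]),atz(p,x["centre"],Z[k])[:2] if k in Z else "")
E
python3 w.py w1.png push_plate chip station
```

```text
t: 4.15
eef_pos: [579.0, -182.1, 179.3]
tcp_rot: [3.141, -0.001, 0.053]
ft_force: [0.6, -0.6, -0.3]
opening: 1.001
grip_force: 0.0
t 4.15 pos [ 579.  -182.1  179.3] rot [ 3.141e+00 -1.000e-03  5.300e-02] turn units 0.035 shift units (axes after turning) [ 0.337 -0.401  0.155]
push_plate wrist 0.73 [203.9 291.2] [ 602.2 -162.7]
push_plate scene 0.73 [312.9 269.8] [ 602.1 -168.2]
chip wrist 0.76 [192.5 226.8] [ 600.  -110.6]
chip top 0.68 [199.5 318.1] [696.   29.6]
chip scene 0.8 [303.2 289. ] [596.2 -99.9]
station wrist 0.64 [196.2  51.9] [590.1  24.2]
station top 0.97 [247.6 319.5] [591.4  27.1]
station scene 0.81 [265.2 321.1] [595.1  24. ]
```

View pics/w1.png

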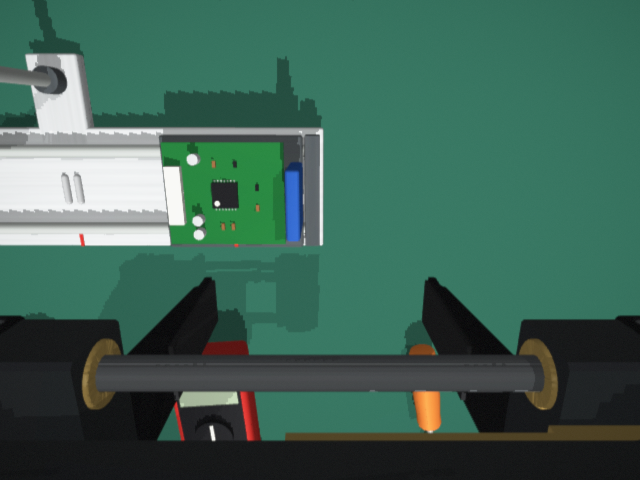

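```bash
python3 - <<'E'
from h import *
p=eyes.read_camera("wrist");h=cv2.cvtColor(p["pixels"],cv2.COLOR_RGB2HSV)
b=(h[...,0]>105)&(h[...,0]<125)&(h[...,1]>150)&(h[...,2]>80); b[:,:200]=0;b[:,350:]=0;b[:130]=0;b[260:]=0
y,x=np.where(b);print("blue",y.min(),y.max(),x.min(),x.max(),[atz(p,(y.mean(),c),80).round(1) for c in(x.min(),x.max())], "grey levels",[tuple(p["pixels"][200,c]) for c in range(282,306,3)])
r=((h[...,0]<6)|(h[...,0]>174))&(h[...,1]>150)&(h[...,2]>100); r[:225]=0;r[255:]=0
n,l,st,c=cv2.connectedComponentsWithStats(r.astype(np.uint8))
for i in range(1,n): print(st[i],c[i],atz(p,c[i][::-1],12).round(1),atz(p,c[i][::-1],25).round(1))
E
python3 d.py 600 -164 56 0.05
```

```text
blue 162 240 285 302 [array([ 604.1, -158.1,   80. ]), array([ 604.7, -169.5,   80. ])] grey levels [(np.uint8(35), np.uint8(116), np.uint8(57)), (np.uint8(33), np.uint8(63), np.uint8(76)), (np.uint8(52), np.uint8(105), np.uint8(205)), (np.uint8(54), np.uint8(108), np.uint8(209)), (np.uint8(55), np.uint8(110), np.uint8(211)), (np.uint8(55), np.uint8(110), np.uint8(210)), (np.uint8(23), np.uint8(53), np.uint8(105)), (np.uint8(77), np.uint8(94), np.uint8(123))]
[ 80 234   4  12  28] [ 81.75       239.57142857] [545.9  22.6  12. ] [550.3  14.9  25. ]
[235 244   4   2   7] [236.28571429 244.57142857] [ 548.3 -111.6   12. ] [ 552.7 -114.2   25. ]
t 4.8 pos [ 578.7 -181.7  178.6] rot [ 3.142 -0.     0.053] turn units 0.038 shift units (axes after turning) [ 0.369 -0.277  2.044]
```

```bash
python3 -m inch '[[[0.18,-0.15,0.2],0,-1],[[0.18,-0.15,0.2],0,-1],[[0,0,0.3],0,-1],[[0,0,0.3],0,-1],[[0,0,0.3],0,-1],[[0,0,0.3],0,-1],[[0,0,0.25],0,-1],[[0,0,0.2],0,-1],[[0,0,0],0,-1],[[0,0,0],0,-1]]'; python3 d.py 600 -163 56 0.05
```

```text
t: 6.05
eef_pos: [599.7, -162.7, 56.1]
tcp_rot: [3.141, -0.001, 0.053]
ft_force: [0.4, -0.1, 0.1]
opening: 1.001
grip_force: 0.0
t 6.05 pos [ 599.7 -162.7   56.1] rot [ 3.141e+00 -1.000e-03  5.300e-02] turn units 0.038 shift units (axes after turning) [0.006 0.005 0.002]
```

```bash
python3 -m inch '[[[0,0,0],0,0],[[0,0,0],0,0.5],[[0,0,0],0,1],[[0,0,0],0,1],[[0,0,0],0,1],[[0,0,0],0,1],[[0,0,0],0,1],[[0,0,0],0,1],[[0,0,0],0,1],[[0,0,0],0,1]]'; python3 d.py 600 -163 56 0.05;python3 w.py w2.png push_plate chip
```

```text
t: 7.3
eef_pos: [599.4, -162.6, 55.6]
tcp_rot: [3.142, -0.0, 0.053]
ft_force: [-0.0, 0.0, 0.0]
opening: 0.101
grip_force: 30.0
t 7.3 pos [ 599.4 -162.6   55.6] rot [ 3.142 -0.     0.053] turn units 0.037 shift units (axes after turning) [ 0.01   0.007 -0.006]
push_plate wrist 0.63 [324.5 321. ] [ 600.8 -164. ]
push_plate top 0.2 [332.1 208.7] [415.4 256.7]
push_plate scene 0.61 [308.2 271.1] [ 597.7 -157.6]
chip wrist 0.88 [285.2 209.8] [ 598.  -109.3]
chip top 0.92 [245.4 382.7] [ 595.7 -109.1]
chip scene 0.75 [305.4 289.2] [ 599.6 -104.6]
```

```bash
python3 -m inch '[[[0,-0.15,0],0,1],[[0,-0.3,0],0,1],[[0,-0.3,0],0,1],[[0,-0.3,0],0,1],[[0,-0.3,0],0,1],[[0,-0.3,0],0,1],[[0,-0.3,0],0,1],[[0,-0.1,0],0,1],[[0,0,0],0,1],[[0,0,0],0,1]]'; python3 w.py w3.png push_plate chip station
python3 - <<'E'
from h import *
p=eyes.read_camera("top");im=p["pixels"][190:290,240:390,::-1];cv2.imwrite("pics/c3.png",cv2.resize(im,(800,533),interpolation=cv2.INTER_CUBIC))
print(env.state()["ft_force"])
for q in(p,eyes.read_camera("wrist")):
    h=cv2.cvtColor(q["pixels"],cv2.COLOR_RGB2HSV)
    r=((h[...,0]<6)|(h[...,0]>174))&(h[...,1]>130)&(h[...,2]>80)
    n,l,st,c=cv2.connectedComponentsWithStats(r.astype(np.uint8))
    for i in range(1,n):
        w=atz(q,c[i][::-1],20)
        if abs(w[0]-550)<25 and abs(w[1])<120: print(st[i],atz(q,c[i][::-1],12).round(1),atz(q,c[i][::-1],25).round(1))
E
```

```text
t: 9.0
eef_pos: [593.0, -40.0, 55.6]
tcp_rot: [-3.142, -0.0, 0.053]
ft_force: [3.2, 0.9, -2.7]
opening: 0.103
grip_force: 30.0
push_plate wrist 0.64 [326.1 319.1] [593.7 -40.7]
push_plate top 0.28 [331.  298.2] [416.8  72.9]
push_plate scene 0.68 [269.5 302.2] [592.2 -43.1]
chip wrist 0.77 [282.5 212.3] [593.1  12. ]
chip scene 0.72 [268.5 317.2] [593.2  11.3]
station wrist 0.7 [284.6 186.9] [591.4  24.5]
station top 0.8 [247.8 321.4] [591.  23.]
station scene 0.6 [264.2 319.9] [591.4  25.5]
[ 3.54772382 -0.84820213 -3.69591035]
```

View pics/w3.png

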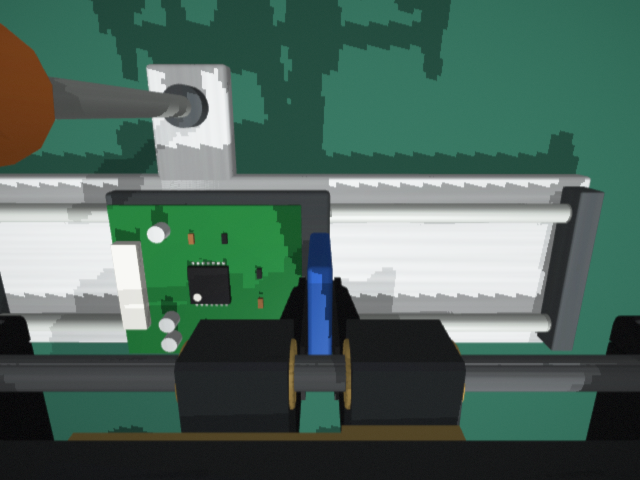

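Wrist view: the plate at (300,320) is gripped with the carrier short of the station, and the chip is at (284,209). About 15 mm remain, so I'll approach slowly.

```bash
python3 -m inch '[[[0,-0.05,0],0,1],[[0,-0.05,0],0,1],[[0,-0.05,0],0,1],[[0,-0.05,0],0,1],[[0,-0.02,0],0,1],[[0,0,0],0,1],[[0,0,0],0,1],[[0,0,0],0,1],[[0,0,0],0,1],[[0,0,0],0,1]]'; python3 w.py w4.png chip station
```

```text
t: 10.95
eef_pos: [592.2, -25.9, 55.6]
tcp_rot: [-3.141, -0.0, 0.053]
ft_force: [5.0, 2.4, -3.8]
opening: 0.105
grip_force: 30.0
chip wrist 0.91 [283.5 207.7] [591.7  28.4]
chip scene 0.75 [264.1 322.5] [595.9  28.4]
station wrist 0.91 [289.8 214.4] [588.5  25.2]
station scene 0.87 [264.  318.9] [589.3  25. ]
```

```bash
python3 -m inch '[[[0,0,0],0,0.6],[[0,0,0],0,0.6],[[0,0,0],0,0.6],[[0,0,0],0,0.6],[[0,0,0],0,0.6],[[0,0,0],0,0.6],[[0,0,0],0,0.6],[[0,0,0],0,0.6],[[0,0,0],0,0.6],[[0,0,0],0,0.6]]'; python3 w.py w5.png chip station push_plate
python3 - <<'E'
from h import *
for f in("pics/w4.png","pics/w5.png"):
    h=cv2.cvtColor(cv2.imread(f),cv2.COLOR_BGR2HSV); b=(h[...,0]>105)&(h[...,0]<125)&(h[...,1]>150)&(h[...,2]>60); g=b[245:265]; print(np.where(g.any(0))[0][[0,-1]])
E
```

```text
t: 12.65
eef_pos: [592.1, -26.6, 55.6]
tcp_rot: [3.142, -0.0, 0.053]
ft_force: [0.1, -0.1, -0.2]
opening: 0.201
grip_force: 0.0
chip wrist 0.88 [282.5 207.2] [592.1  27.9]
chip wrist 0.47 [283.6 213.7] [591.7  24.7]
chip top 0.36 [306.7 201.7] [466.2 278.8]
chip scene 0.81 [262.2 317.5] [584.   28.5]
station wrist 0.87 [285.  214.9] [591.   24.2]
station scene 0.62 [265.  319.3] [591.6  22.7]
push_plate wrist 0.97 [324.5 315.2] [593.5 -25.7]
push_plate scene 0.84 [263.3 307.1] [591.1 -23.1]
[308 330]
[302 325]
```

View pics/w5.png

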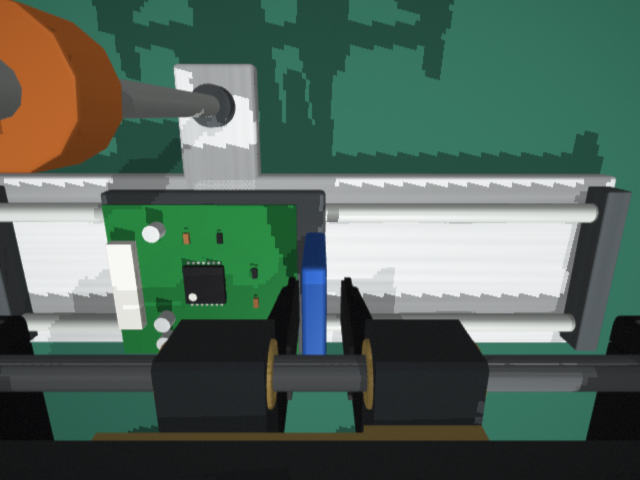

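The plate shifted about 2 mm forward on release, so the detent pulled it in. The deck's centre, column 214, lines up with the post foot's centre, column 219. Next, the loupe.

```bash
python3 -m inch '[[[0,0,0],0,0.5],[[0,0,-0.2],0,0.5],[[0,0,-0.4],0,0.5],[[0,0,-0.5],0,0],[[0,0,-0.5],0,-1],[[0,0,-0.5],0,-1],[[0,0,0],-1,-1],[[0,0,0],-1,-1],[[0,0,0],-1,-1],[[0,0,0],-1,-1]]'; python3 d.py 405 266 140 0.40
```

```text
t: 14.5
eef_pos: [592.0, -26.5, 182.5]
tcp_rot: [3.141, -0.001, 0.405]
ft_force: [0.3, -0.2, 1.3]
opening: 0.929
grip_force: 0.0
t 14.5 pos [592.  -26.5 182.5] rot [ 3.141e+00 -1.000e-03  4.050e-01] turn units 0.061 shift units (axes after turning) [-0.973 -5.705  0.709]
```

```bash
python3 -m inch '[[[-0.1,-0.4,0],0,-1],[[-0.12,-0.75,0],0,-1],[[-0.12,-0.8,0],0,-1],[[-0.12,-0.8,0],0,-1],[[-0.12,-0.8,0],0,-1],[[-0.12,-0.8,0],0,-1],[[-0.12,-0.75,0.2],0,-1],[[-0.15,-0.6,0.3],0,-1],[[0,0,0.2],0,-1],[[0,0,0],0,-1]]'; python3 w.py w6.png lens handle chip focal_mark; python3 d.py 405 266 5 0.40
python3 - <<'E'
from h import *
for n,z in(("wrist",14),("top",14)):
    p=eyes.read_camera(n)
    for m in eyes.cut_out("loupe",p)[:3]:
        w=np.array([atz(p,t,z)[:2] for t in zip(*np.where(m["mask"]))],np.float32);v=cv2.fitLine(w,cv2.DIST_L2,0,.01,.01).ravel();print(n,m["score"],len(w),v.round(3),np.arctan(v[1]/v[0]).round(3))
E
```

```text
t: 15.75
eef_pos: [404.7, 265.1, 139.5]
tcp_rot: [3.141, 0.001, 0.403]
ft_force: [0.8, 0.5, -1.1]
opening: 1.001
grip_force: 0.0
lens wrist 0.96 [216.5 174.3] [367.1 369.6]
lens wrist 0.77 [136.7 317.4] [465.4 291.4]
lens top 0.95 [142.8 204. ] [830.8 284.3]
lens top 0.83 [222.1 225. ] [651.5 235.7]
lens scene 0.89 [230.4 388. ] [649.5 240.7]
lens scene 0.76 [174.3 311.8] [369.2 369.2]
handle wrist 0.96 [243.9  98.8] [324.1 416.6]
handle wrist 0.8 [221.2 316.7] [407.3 267.4]
handle top 0.87 [237.6 212.9] [616.8 261.7]
handle top 0.86 [330.1 208.2] [414.5 269.9]
handle scene 0.79 [162.  308.1] [329.8 416. ]
handle scene 0.77 [222.5 377.9] [617.7 253.6]
chip top 0.94 [247.8 316.2] [591.   34.2]
chip top 0.52 [245.3 342.6] [596.2 -22.7]
chip scene 0.67 [264.8 321.6] [595.4  25.6]
focal_mark top 0.69 [200.6 319.1] 
focal_mark scene 0.52 [231.8 357.2] 
t 16.5 pos [404.6 265.3 139.6] rot [3.142 0.    0.403] turn units 0.029 shift units (axes after turning) [ 0.011 -0.007  2.243]
wrist 0.88 7689 [  0.65   -0.76  351.268 389.546] -0.863
wrist 0.62 8062 [9.19000e-01 3.95000e-01 4.43617e+02 2.82228e+02] 0.406
top 0.92 424 [2.20000e-02 1.00000e+00 5.66445e+02 3.74792e+02] 1.549
top 0.74 477 [ 8.43000e-01 -5.37000e-01  6.35373e+02  2.48888e+02] -0.567
top 0.58 920 [4.99000e-01 8.67000e-01 8.05327e+02 2.62868e+02] 1.048
```

View pics/w6.png

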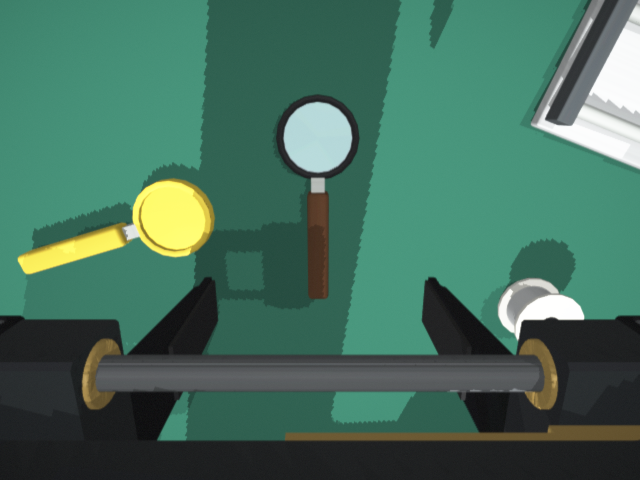

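```bash
python3 d.py 408.9 267.3 5 0.405; python3 -m inch '[[[0.08,0,0.2],0,-1],[[0,0,0.35],0,-0.7],[[0,0,0.35],0,-0.5],[[0,0,0.35],0,-0.3],[[0,0,0.35],0,-0.2],[[0,0,0.3],0,-0.2],[[0,0,0.2],0,-0.2],[[0,0,0.12],0,-0.2],[[0,0,0],0,-0.2],[[0,0,0],0,-0.2]]'; python3 d.py 408.9 267.3 5 0.405
```

```text
t 16.7 pos [404.6 265.3 139.6] rot [3.141 0.    0.403] turn units -0.029 shift units (axes after turning) [ 7.900e-02 -2.000e-03  2.243e+00]
t: 17.95
eef_pos: [409.2, 267.3, 6.8]
tcp_rot: [3.142, -0.001, 0.402]
ft_force: [0.7, 0.5, 0.7]
opening: 0.598
grip_force: 0.0
t 17.95 pos [409.2 267.3   6.8] rot [ 3.142e+00 -1.000e-03  4.020e-01] turn units -0.029 shift units (axes after turning) [-0.005 -0.002  0.03 ]
```

Go down 3 mm more, close, then lift in the same call's tail.

```bash
python3 -m inch '[[[0,0,0.06],0,-0.2],[[0,0,0],0,0.5],[[0,0,0],0,1],[[0,0,0],0,1],[[0,0,0],0,1],[[0,0,0],0,1],[[0,0,0],0,1],[[0,0,0],0,1],[[0,0,0],0,1],[[0,0,0],0,1]]'
```

```text
t: 19.2
eef_pos: [409.0, 267.2, 2.8]
tcp_rot: [3.142, -0.0, 0.402]
ft_force: [-0.2, 0.3, 1.4]
opening: 0.166
grip_force: 30.0
```

```bash
python3 -m inch '[[[0,0,-0.1],0,1],[[0,0,-0.2],0,1],[[0,0,-0.4],0,1],[[0,0,-0.4],0,1],[[0,0,-0.5],0,1],[[0,0,-0.5],0,1],[[0,0,-0.5],0,1],[[0,0,-0.4],0,1],[[0,0,-0.1],0,1],[[0,0,0],0,1]]'; cat > l.py <<'E'
import sys
from h import *
np.set_printoptions(precision=1,suppress=True)
s=env.state();e=np.array(s["eef_pos"]);y=s["tcp_rot"][2]
L=e+[61.5*np.cos(y),61.5*np.sin(y),3.2];print("t",s["t"],"grip",s["grip_force"],"lens expected",L)
obs=[]
for n in("wrist","top","scene"):
    p=eyes.read_camera(n)
    if n=="wrist": save(p,sys.argv[1])
    q=proj(p,L)
    c=[x["centre"] for x in eyes.spot_point("lens",p)]; c=sorted(c,key=lambda r:np.hypot(*(np.array(r)-q)))[:1]
    print(n,"expected px",q,"nearest",c)
    if c and np.hypot(*(np.array(c[0])-q))<25: obs.append((p,c[0])); print("  at z",atz(p,c[0],L[2]))
    for k,z in(("chip",41),):
        for x in eyes.spot_point(k,p)[:1]: print("  ",k,round(x["score"],2),atz(p,x["centre"],z)[:2])
if len(obs)>1: print("tri",tri(obs))
E
python3 l.py w7.png
```

```text
t: 20.45
eef_pos: [408.8, 267.1, 188.8]
tcp_rot: [3.142, -0.0, 0.402]
ft_force: [-0.2, 0.5, -0.3]
opening: 0.165
grip_force: 30.0
t 20.45 grip 29.999377727508545 lens expected [465.4 291.2 192. ]
wrist expected px [166.5 317. ] nearest [[167.4, 318.8]]
  at z [465.3 290.4 192. ]
top expected px [309.7 180.2] nearest [[310.8, 183.4]]
  at z [463.3 285.3 192. ]
   chip 0.72 [590.2  30.8]
scene expected px [130.5 329.1] nearest [[129.7, 328.9]]
  at z [463.  294.4 192. ]
   chip 0.77 [596.7  30.6]
tri [465.  288.2 194.2]
```

View pics/w7.png

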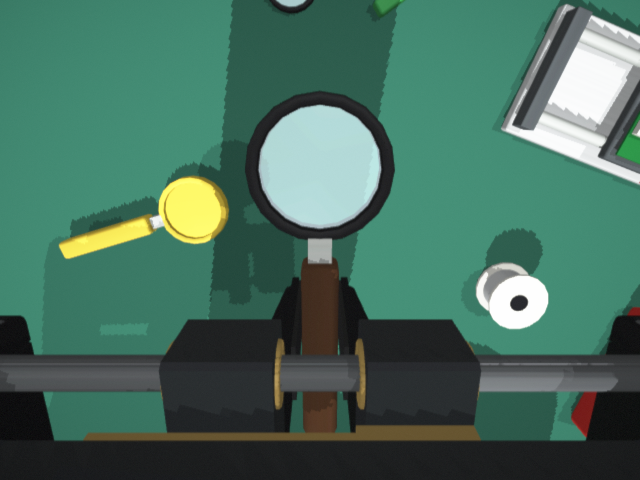

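```bash
python3 d.py 534.4 6 189 0.402
```

```text
t 20.9 pos [409.  267.2 188.5] rot [3.141e+00 1.000e-03 4.020e-01] turn units 0.005 shift units (axes after turning) [ 0.221  4.824 -0.008]
```

```bash
python3 -m inch '[[[0,0.2,0],0,1],[[0.03,0.4,0],0,1],[[0.03,0.5,0],0,1],[[0.03,0.6,0],0,1],[[0.03,0.6,0],0,1],[[0.03,0.6,0],0,1],[[0.03,0.6,0],0,1],[[0.03,0.6,0],0,1],[[0.01,0.4,0],0,1],[[0,0.2,0],0,1]]'
python3 -m inch '[[[0,0.12,0],0,1],[[0,0,0.1],0,1],[[0,0,0.2],0,1],[[0,0,0.2],0,1],[[0,0,0.15],0,1],[[0,0,0.1],0,1],[[0,0,0],0,1],[[0,0,0],0,1],[[0,0,0],0,1],[[0,0,0],0,1]]'
python3 l.py w8.png
cat > c.py <<'E'
from h import *
import sys
q=eyes.read_camera("scene");p=eyes.read_camera("top")
im=q["pixels"][150:360,220:500,::-1];cv2.imwrite(sys.argv[1],cv2.resize(im,(800,600),interpolation=cv2.INTER_CUBIC))
X=np.array([675,31,146.7])
o=[]
for k,r0,c0 in((p,201,319),(q,235,360)):
    h=cv2.cvtColor(k["pixels"],cv2.COLOR_RGB2HSV); m=((h[...,0]>5)&(h[...,0]<20)&(h[...,1]>150)&(h[...,2]>90))
    yy,xx=np.where(m[r0-14:r0+15,c0-14:c0+15]); print("orange px",len(yy),yy.min()+r0-14,yy.max()+r0-14,xx.min()+c0-14,xx.max()+c0-14)
E
python3 c.py pics/c8.png
```

```text
t: 22.15
eef_pos: [531.8, 11.3, 188.7]
tcp_rot: [3.142, 0.0, 0.401]
ft_force: [0.8, -0.6, -1.2]
opening: 0.166
grip_force: 30.0
t: 23.4
eef_pos: [534.5, 6.2, 144.1]
tcp_rot: [3.141, -0.0, 0.402]
ft_force: [-0.1, 0.4, -1.0]
opening: 0.168
grip_force: 30.0
t 23.4 grip 29.999455511569977 lens expected [591.1  30.3 147.3]
wrist expected px [166.5 317. ] nearest [[167.8, 318.7]]
  at z [590.9  29.5 147.3]
top expected px [243.9 319.2] nearest [[247.6, 320.3]]
  at z [583.8  28.2 147.3]
scene expected px [221.  320.5] nearest [[219.7, 320.8]]
  at z [589.6  34.2 147.3]
   chip 0.59 [594.8  29.5]
tri [588.6  29.8 148.8]
orange px 114 195 208 312 325
orange px 146 227 240 352 366
```

View pics/c8.png

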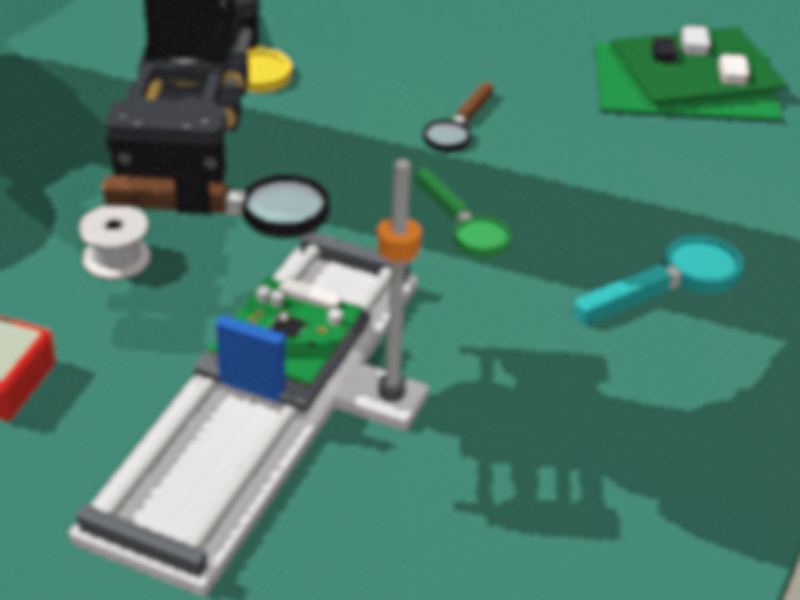

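View pics/w8.png

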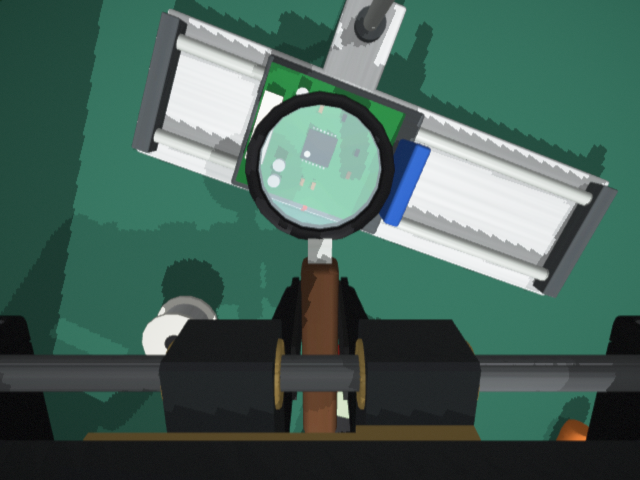

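```bash
python3 - <<'E'
from h import *
p=eyes.read_camera("wrist");print(atz(p,(147,320),41).round(1),[ (x["centre"],atz(p,x["centre"],41).round(1)) for x in eyes.spot_point("chip",p)]); q=eyes.read_camera("scene")
h=(285-0);print(atz(q,(150+325*.35,220+288*.35),41).round(1), env.state()["eef_pos"],env.state()["qvel"].round(4))
E
```

```text
[591.3  29.   41. ] []
[592.3  27.6  41. ] [534.43164027   6.26908996 143.80943177] [-0.0004  0.0013 -0.0015  0.0005 -0.0006 -0.0001]
```

Chip at about (591.5, 29), lens at (591, 30, 147), collar height 147: everything agrees. Handing in.

```bash
python3 -c "
from cell import env
print(env.job_done())"
```

```text
the job is handed in; nothing more can be done
None
```

I handed the job in with the carrier in its detent and the loupe held still over the chip; lens and chip measure about 1 mm apart, and lens height matches the collar's (about 147 mm) to about 2 mm, though the hand-in returned no verdict.

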